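# Put the remote away in the stayed-lid case

### The job

Put the remote control away in the black case: raise the case's lid by its handle, pull the knee of the folding stay at its side past straight so that it locks and holds the lid up by itself, and press the remote fully home in its cutout in the insert. Then break the stay's knee and lower the lid by hand until it is shut, without letting it slam, and leave the flat black box near the remote where it is.

Things in the scene. Friction and masses are not known exactly. Their poses are not given: they have to be found in the camera images.
- case: Black case fixed to the bench, 200 mm deep (x; front is -x), 240 wide (y), 75 high, walls 6; origin at the centre of its underside. Lid hinged along the rear top edge. Inside, a rigid grey insert, top 60 mm above the bench, with the remote's cutout right of the middle; side cutters are fixed in a recess at the left.
- lid (a joint): Lid angle (rad): 0 shut, about 1.46 fully up, where the straight stay stops it. Panel 200 x 240 x 8 mm, 0.35 kg, on a stiff hinge (0.2 N m of friction): let go above about 1.1 rad it leans where it is; lower down it falls and slams.
- lid_hinge (a point): Middle of the lid's hinge line, 79 mm above the bench; the line runs along the case's y, at its rear edge (x = +100 mm in the case).
- lid_handle (a point): Middle of the lid's handle, a round steel bar 14 mm thick along the case's y, 100 mm free length, 240 mm from the hinge line, 40 mm off the lid's front edge on an arm at each end (33 mm clear for a finger between bar and lid). It turns in a light pinch as the lid swings. With the lid up it is on top, about 315 mm above the bench.
- stay_knee (a joint): Knee angle of the folding stay (rad): 0 folded (lid shut), 2.86 both links in line, 2.98 locked: past straight, on its stop. Lid and both links move as one four-bar linkage. The lid's weight keeps a knee that is past straight locked; short of straight it holds nothing. Raising the lid alone does not bring the knee past straight.
- stay_grip (a point): Centre of the rubber grip at the stay's knee: a round pin 16 mm thick along the case's y, its ends 34 and 76 mm outside the left (+y) wall, this point 55 mm. It moves on a circle of 117 mm about stay_foot: 18 mm above the bench with the lid shut, about 140 mm with the stay straight. It locks by moving forward (case -x) and up to a stop, breaks by moving back and down, with a few N.
- stay_foot (a point): Centre of the grip's circle: on the axis of the lower link's pivot on the case's left wall, at x -65, z 49 mm in the case, given 55 mm outside the wall (y 175) like stay_grip. The stay is two flat steel links, 117 mm between pivots, outside the left wall; the upper one is pivoted to the lid's left edge 152 mm from the hinge line.
- remote_center (a point): Centre of the loose slim black remote control: 112 mm long (its own y), 42 mm wide (its own x), 14 mm high, 0.055 kg; the point is 7 mm above its underside. It lies flat on the bench left of the case.
- cutout (a point): Centre of the cutout's floor, at x -14, y -35, z 46 mm in the case; axes as the case. 14 mm deep, 46 wide (y), 122 long (x; 134 at the top, ends sloping); finger notches 36 (x) by 30 (y) mm, as deep, amid both long sides. Sprung lips on the long sides narrow it to 39.4 mm: the remote rests 11 mm high on them until pressed home with 4 to 15 N, its centre then 7 mm above this point. Either end may lead.
- remote: The same remote control; origin at the centre of its underside.
- black_box_flat: flat plain black box, 64 x 90 x 19 mm, lying near the remote; a bystander
Things that resemble listed ones, but are neither listed nor needed, are in the scene too. What is meant by the remote is not pink, and is the larger of those in its own colour.

How it is judged:
By the outcome, as a careful person would: the job done as asked, in the order asked, and still so for the second after the job is handed in, with the robot touching nothing.
It also fails if it takes over 72 s, if anything falls off the work surface, if the arm or the gripper's body presses on something with over 40 N, if the wrist force passes 120 N, or if a joint passes its speed limit or range.

### The arm

A 7-joint arm with a two-finger parallel gripper is mounted at the origin on a cart in front of the work surface, level with it; the furniture and walls round the work are solid. World frame = base frame: x ahead of the robot, y to its left, z up, the work surface at z = 0. Lengths are in m, angles in rad, forces in N, time in s.
With the tool pointing down it reaches from about 0.425 to 0.825 m from the base axis. Payload 3.6 kg.
Tool frame: the origin (TCP) lies between the finger pads; the fingertips stand 22 mm ahead of it and the grasp point (between the pads) lies 3 mm ahead of it (ctrl.tip_extent is the distance from the TCP to the fingertips, in m); z points along the fingers, y is the line along which they close (so a half turn about z gives the same grasp; the last joint's range is limited). The gripper opens to 93 mm and grips with 3 to 60 N. Pads are 15 mm wide; open, the fingers measure 128 mm over their backs; the gripper's body (75 mm by 188 mm) begins 65 mm behind the grasp point.
Start: joints at [1.129, 0.615, -0.013, 1.423, 0.008, 1.103, -0.04], TCP at [0.263, -0.595, 0.241] pointing down, gripper open.
Joint ranges: [-3.12, 3.12], [-0.3, 2.06], [-1.34, 1.32], [0.26, 2.42], [-1.36, 4.5], [0.01, 1.98], [-2.84, 2.84]. Speed limits (rad/s): [2.79, 2.79, 3.14, 3.14, 3.14, 3.14, 3.14].

### API

Orientations are given as a 3x3 rotation matrix whose columns are the frame's x, y, z axes.
In Python, from station import ctrl gives the robot as it stands. Calls block until the motion is done:
- ctrl.movep(position, orientation): joint-space move of the TCP to a pose.
- ctrl.servo_line(position, rot=None, max_speed=0.15, threshold=None): straight line of the TCP; rot=None keeps the orientation; max_speed is the mean speed in m/s. With threshold (N) it stops when the force on the tool has changed by that much, and returns True; else False.
- ctrl.movej(angles): joint-space move.
- ctrl.move_gripper(opening, effort=None): opening from 0.0 (shut) to 1.0 (fully open); effort is the grip in N (None keeps the last); returns when the fingers have stopped.
- ctrl.dwell(seconds).
- ctrl.ik(position, orientation): joint angles nearest the present ones, or None.
- ctrl.capture(name): name is "scene" or "top"; returns a dict with "pixels" (480x640x3 uint8, blue, green, red), "camera_matrix" (3x3 intrinsics, pixels), "distortion" ([k1, k2, p1, p2, k3] as OpenCV has them; the pictures are not rectified), "view" (4x4, takes a point from world to camera coordinates). Camera axes: x right, y up, looking along -z (the intrinsics and any distortion apply to the point x, -y, -z); pixel columns grow to the right and rows downward; lengths in m; the calibration is good to about 2 mm. A picture is of the moment at which its call begins. There is no depth.
A pose or a line that the arm cannot do raises ctrl.PlanningError and nothing moves.
- ctrl.sign_off(): hands the job in; it is judged then, once.
Readings, each from a call of its own:
- ctrl.read_time_s(): time.
- ctrl.read_joint_pos(): joint angles.
- ctrl.read_qvel(): joint speeds.
- ctrl.read_tau(): joint torques, N m.
- ctrl.read_eef_pos(): TCP position.
- ctrl.read_tcp_rot(): TCP orientation.
- ctrl.read_force(): force on the tool from outside, world axes, zero at the start.
- ctrl.read_wrist_torque(): the same for the moment, N m.
- ctrl.read_finger_gap(): opening from 0.0 (shut) to 1.0 (fully open).
- ctrl.read_gripper_force(): force on a finger pad.
Only numpy, scipy, OpenCV 4.12 (cv2) and the standard library are available. Lean on these libraries where they do the work, as an engineer would, in place of code of your own. Each camera call takes 0.05 s, during which the arm holds its last target. There are 200 camera calls.

## Working session

There is one attempt and no reset: what is moved stays moved. The work goes in short steps, each a Python script; the robot and the scene stay as the last script left them, time stands still between calls to the robot, and variables do not carry over. Pictures are saved under pics/ and viewed, at most 10 in all, crops included, and the job is handed in when it is done.

```bash
mkdir -p pics && ls
python3 - <<'E'
from station import ctrl
import cv2
for n in("scene","top"):
    c=ctrl.capture(n); cv2.imwrite(f"pics/{n}0.png",c["pixels"]); print(n,c["camera_matrix"],c["distortion"],c["view"])
print(ctrl.read_time_s())
E
```

```text
pics
scene [[623.39875847   0.         319.088705  ]
 [  0.         623.39875847 239.06458968]
 [  0.           0.           1.        ]] [-0.10653197  0.          0.          0.          0.        ] [[-0.69640316 -0.71751436 -0.01399209  0.42716334]
 [ 0.54041607 -0.53714489  0.64763094 -0.30935613]
 [-0.47220028  0.44345068  0.7618257  -1.03798075]
 [ 0.          0.          0.          1.        ]]
top [[560.95173122   0.         324.25429397]
 [  0.         560.95173122 240.53267963]
 [  0.           0.           1.        ]] [-0.01902686  0.          0.          0.          0.        ] [[ 0.01186791 -0.99992081  0.00418762  0.06363075]
 [ 0.99329223  0.01227076  0.11497817 -0.51101944]
 [-0.11502045  0.00279498  0.99335919 -1.16780761]
 [ 0.          0.          0.          1.        ]]
0.1
```

View pics/scene0.png

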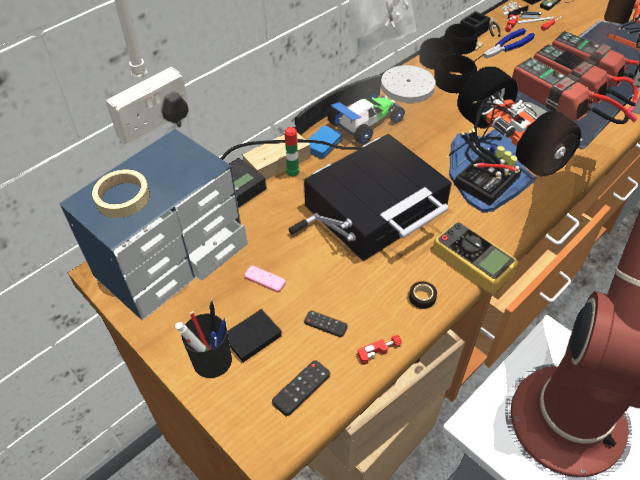

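View pics/top0.png

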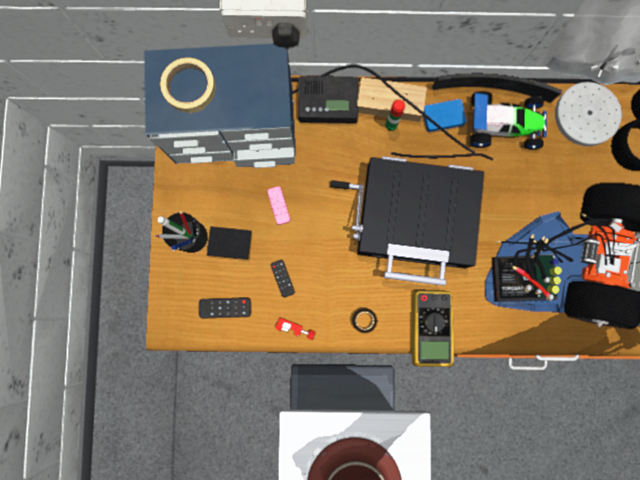

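Candidates for the remote in the top image are the large black one (225,308), the small black one (282,278) and the pink one (278,205). The flat black box (230,243) is the bystander. I choose (225,308), black and the larger, and check it and the case in close crops.

Run:
```python
import cv2
t=cv2.imread("pics/top0.png")
a=cv2.resize(t[145:295,320:500],None,fx=4,fy=4,interpolation=cv2.INTER_CUBIC)
b=cv2.resize(t[220:330,190:310],None,fx=5,fy=5,interpolation=cv2.INTER_CUBIC)
cv2.imwrite("pics/a.png",a);cv2.imwrite("pics/b.png",b)
```

```text
(no output)
```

View pics/a.png

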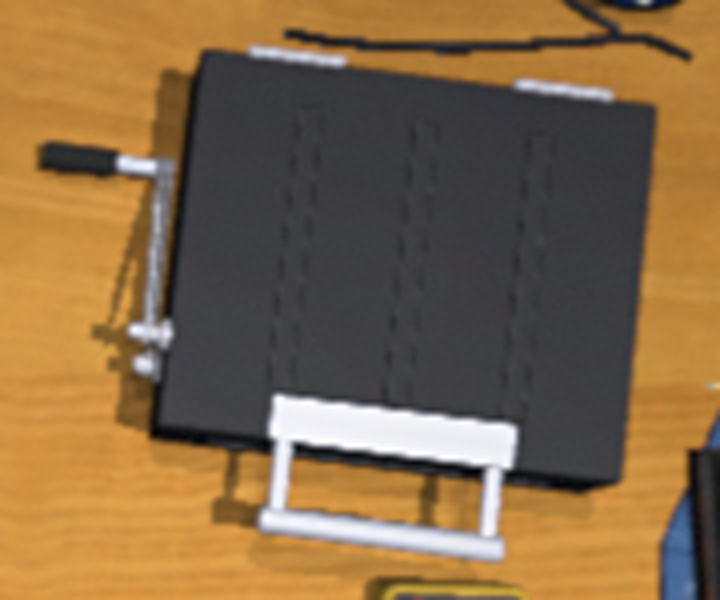

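View pics/b.png

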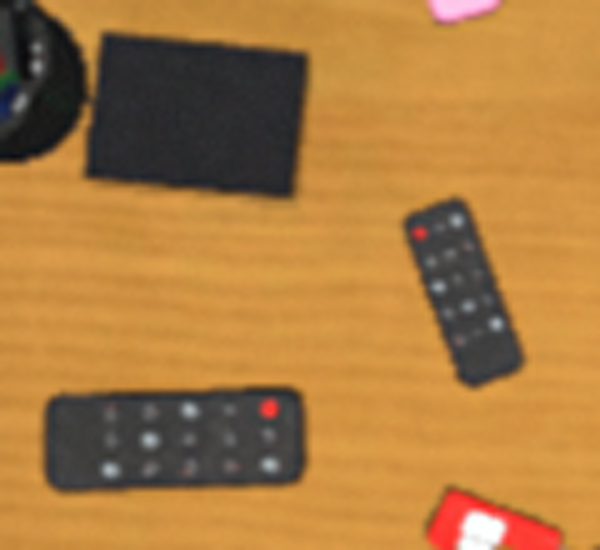

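Crop a shows the lid's corners at about (204,50), (656,106), (615,482), (153,432), the handle bar from (262,520) to (502,550), and the grip from (40,157) to (116,162). Crop b confirms the larger black remote, with corners (47,398), (302,388), (304,482), (50,492) and red button on the right. The black box and the small remote are separate from it.

```bash
cat > h.py <<'E'
import numpy as np, cv2
from station import ctrl
from scipy.spatial.transform import Rotation as R
def ray(c,uv):
    p=cv2.undistortPoints(np.array([[uv]],float),c["camera_matrix"],np.array(c["distortion"]))[0,0]
    V=np.array(c["view"]); d=V[:3,:3].T@np.array([p[0],-p[1],-1]); return -V[:3,:3].T@V[:3,3],d
def at_z(c,uv,z):
    o,d=ray(c,uv); return o+d*(z-o[2])/d[2]
def proj(c,P):
    V=np.array(c["view"]); q=np.atleast_2d(P)@V[:3,:3].T+V[:3,3]; q=q*[1,-1,-1]
    return cv2.projectPoints(q.reshape(-1,1,3),np.zeros(3),np.zeros(3),c["camera_matrix"],np.array(c["distortion"]))[0].reshape(-1,2)
E
python3 - <<'E'
from h import *
from scipy.optimize import least_squares
c=ctrl.capture("top"); s=ctrl.capture("scene")
f=lambda u,v,x0,y0,k:((u+.5)/k-.5+x0,(v+.5)/k-.5+y0)
A=lambda u,v:f(u,v,320,145,4); B=lambda u,v:f(u,v,190,220,5)
obj=np.array([[.1,.12,.083],[.1,-.12,.083],[-.1,-.12,.083],[-.1,.12,.083],[-.14,.05,.079],[-.14,-.05,.079]])
hb=[np.array(A(262,520)),np.array(A(502,550))]
px=np.array([A(204,50),A(656,106),A(615,482),A(153,432)])
def pose(p,o): return o@R.from_euler('z',p[2]).as_matrix().T+[p[0],p[1],0]
r=least_squares(lambda p:(proj(c,pose(p,obj[:4]))-px).ravel(),[.55,-.1,0])
print(r.x,r.fun.round(2)); p=r.x
g=pose(p,np.array([[-.14,0,.079],[-.065,.175,.049]])); print(g)
print('bar ends',[at_z(c,h,.079) for h in hb], 'pred mid px',proj(c,g[:1]),np.mean(hb,0))
G=[A(40,157),A(116,162)]; print('grip',[at_z(c,x,.018) for x in G])
print('scene lid corners',proj(s,pose(p,obj)).round(1))
rp=np.array([B(47,398),B(302,388),B(304,482),B(50,492)])
W=np.array([at_z(c,x,.014) for x in rp]); print(W, W.mean(0)); d=(W[1]+W[2]-W[0]-W[3])/2;e=(W[3]+W[2]-W[0]-W[1])/2;print(np.linalg.norm(d),np.linalg.norm(e),np.arctan2(d[1],d[0]))
bx=np.array([B(102,35),B(307,53),B(294,197),B(87,178)]);print([at_z(c,x,.019) for x in bx])
print('rot',ctrl.read_tcp_rot(),ctrl.read_force(),ctrl.read_joint_pos())
E
```

```text
[ 0.56753185 -0.12881635 -0.113693  ] [-1.57 -0.52  0.28 -0.14  1.49  1.42 -0.21 -0.83]
[[ 0.4284357  -0.1129336   0.079     ]
 [ 0.52280493  0.05242797  0.049     ]]
bar ends [array([ 0.43624769, -0.0545703 ,  0.079     ]), array([ 0.42244402, -0.17658129,  0.079     ])] pred mid px [[413.82830738 278.80959704]] [415.125 278.375]
grip [array([0.63602766, 0.05954833, 0.018     ]), array([0.63378473, 0.01809369, 0.018     ])]
scene lid corners [[303.4 180.2]
 [388.9 134. ]
 [452.8 183. ]
 [365.4 237.1]
 [406.  233.7]
 [442.4 210.4]]
[[0.38252492 0.3358339  0.014     ]
 [0.38815139 0.22696762 0.014     ]
 [0.34833127 0.22506072 0.014     ]
 [0.34273701 0.33310215 0.014     ]] [0.36543615 0.2802411  0.014     ]
0.1085988679256624 0.039871527941741106 -1.519111966628967
[array([0.53863847, 0.31677843, 0.019     ]), array([0.53189025, 0.22803758, 0.019     ]), array([0.46954259, 0.2319403 , 0.019     ]), array([0.47661456, 0.32103507, 0.019     ])]
rot [[ 9.14761475e-01  4.03993855e-01 -6.40167717e-04]
 [ 4.03994362e-01 -9.14760368e-01  1.42284637e-03]
 [-1.07788652e-05 -1.56018920e-03 -9.99998783e-01]] [-0.26020288 -0.10449532 -0.13406985] [ 1.12850951  0.61551878 -0.01261615  1.42428978  0.0081073   1.1033944
 -0.04037283]
```

```bash
cat >> h.py <<'E'
YAW=-.1135; C=np.array([.568,-.1295,0]); RC=R.from_euler('z',YAW).as_matrix()
def w(x,y,z): return C+RC@np.array([x,y,z])
def down(a): return np.array([[-np.sin(a),np.cos(a),0],[np.cos(a),np.sin(a),0],[0,0,-1]]).T
RX=down(YAW); RY=down(YAW+np.pi/2); RY2=down(YAW-np.pi/2)
OFF=np.array([0,0,.003])
def bar(th,r=.24): return w(.1-r*np.cos(th),0,.079+r*np.sin(th))+OFF
def knee(th):   # lower link angle for lid angle th (short of straight)
    d=np.array([.165-.152*np.cos(th),.030+.152*np.sin(th)]); L=np.hypot(*d)
    return np.arctan2(d[1],d[0])-np.arccos(min(1,L/.234))
def grip(b,y=.180,r=.117): return w(-.065+r*np.cos(b),y,.049+r*np.sin(b))+OFF
def st(): print('t %.2f'%ctrl.read_time_s(),ctrl.read_eef_pos().round(4),'F',ctrl.read_force().round(1),'gap %.3f gf %.1f'%(ctrl.read_finger_gap(),ctrl.read_gripper_force()))
E
python3 - <<'E'
from h import *
print([round(knee(t),3) for t in (0,1.2,1.3,1.38,1.42,1.45,1.459)])
P=[('bar',bar(t),RX) for t in (0,.35,.7,1.05,1.4)]+[('barup',bar(0)+[0,0,.1],RX),('barup2',bar(1.4)+[0,0,.08],RX)]
P+=[('grip',grip(b),RX) for b in (.6,.95)]+[('gripup',grip(.6)+[0,0,.1],RX)]
P+=[('rem',np.array([.3654,.2802,.026]),down(a)) for a in (.052,.052+np.pi)]+[('remup',np.array([.3654,.2802,.15]),down(.052))]
P+=[('cut',w(-.014,-.035,.07),r) for r in (RY,RY2)]+[('cutup',w(-.014,-.035,.2),r) for r in (RY,RY2)]
for n,p,r in P:
    q=ctrl.ik(p,r); print(n,p.round(3),None if q is None else np.round(q,2))
E
```

```text
[np.float64(-0.269), np.float64(0.488), np.float64(0.561), np.float64(0.644), np.float64(0.709), np.float64(0.792), np.float64(0.852)]
bar [ 0.429 -0.114  0.082] [ 0.37  0.58 -0.23  2.16  0.3   0.44 -0.21]
bar [ 0.443 -0.115  0.164] [ 0.45  0.45 -0.34  2.05  0.23  0.68 -0.15]
bar [ 0.485 -0.12   0.237] [ 0.47  0.41 -0.38  1.85  0.19  0.92 -0.11]
bar [ 0.549 -0.127  0.29 ] [ 0.45  0.46 -0.4   1.6   0.19  1.12 -0.11]
bar [ 0.627 -0.136  0.319] [ 0.38  0.57 -0.35  1.32  0.19  1.29 -0.09]
barup [ 0.429 -0.114  0.182] [ 0.47  0.4  -0.35  2.06  0.21  0.71 -0.13]
barup2 [ 0.627 -0.136  0.399] [ 0.37  0.53 -0.37  1.15  0.18  1.48 -0.08]
grip [0.62  0.046 0.118] [ 0.09  0.72 -0.34  1.64  0.3   0.83 -0.49]
grip [0.591 0.049 0.147] [ 0.1   0.65 -0.36  1.7   0.29  0.85 -0.5 ]
gripup [0.62  0.046 0.218] [ 0.14  0.62 -0.41  1.53  0.27  1.05 -0.46]
rem [0.365 0.28  0.026] [-0.71  0.69  0.01  2.15 -0.02  0.29 -0.63]
rem [0.365 0.28  0.026] [-0.02  1.02 -1.15  2.13  1.25  0.96  1.26]
remup [0.365 0.28  0.15 ] [-0.13  0.59 -0.85  2.05  0.63  0.79 -1.31]
cut [ 0.55  -0.163  0.07 ] [ 0.61  0.79 -0.59  1.81  0.62  0.74  1.14]
cut [ 0.55  -0.163  0.07 ] [ 0.2   0.71  0.08  1.82 -0.09  0.61 -1.35]
cutup [ 0.55  -0.163  0.2  ] [ 0.68  0.62 -0.7   1.69  0.46  1.    1.27]
cutup [ 0.55  -0.163  0.2  ] [ 0.22  0.54  0.05  1.71 -0.03  0.9  -1.4 ]
```

Run:
```python
from h import *
ctrl.move_gripper(.33)
ctrl.movep(bar(0)+[0,0,.08],RX); st()
hit=ctrl.servo_line(bar(0),threshold=6); print(hit); st()
if not hit:
    ctrl.move_gripper(0,effort=8); st()
    for i,t in enumerate(np.linspace(0,.2,2)[1:]): ctrl.servo_line(bar(t)); st()
```

```text
t 3.17 [ 0.4293 -0.115   0.1621] F [ 0.5 -0.5  0.2] gap 0.327 gf 0.0
False
t 3.85 [ 0.4294 -0.114   0.0823] F [0.9 0.4 0.1] gap 0.331 gf 0.0
t 4.28 [ 0.4317 -0.1141  0.0828] F [ 4.7 -1.6 -0.2] gap 0.149 gf 8.0
t 4.74 [ 0.4364 -0.1147  0.1304] F [ 6.2 -1.6 -3.2] gap 0.150 gf 8.0
```

```bash
sed -i 's/C=np.array(\[.568/C=np.array([.5705/' h.py
python3 - <<'E'
from h import *
for t in np.linspace(.2,1.38,8)[1:]: ctrl.servo_line(bar(t),max_speed=.2); 
st(); F=ctrl.read_force()
ctrl.move_gripper(.4); ctrl.dwell(.2); st()
ctrl.servo_line(bar(1.38)+[0,0,.06]); 
c=ctrl.capture("scene"); cv2.imwrite("pics/s1.png",cv2.resize(c["pixels"][30:330,220:520],None,fx=2,fy=2)); st()
print(proj(c,np.array([bar(1.38)-OFF,grip(knee(1.38),.175)-OFF])))
E
```

```text
t 7.20 [ 0.6249 -0.1359  0.3174] F [-0.8 -1.9  4.7] gap 0.145 gf 8.0
t 8.02 [ 0.6246 -0.1357  0.3177] F [ 0.1  0.9 -0.2] gap 0.400 gf 0.0
t 8.62 [ 0.624  -0.1357  0.3763] F [0.1 0.4 0.1] gap 0.399 gf 0.0
[[364.72002467  75.61461524]
 [301.29524515 198.17086267]]
```

View pics/s1.png

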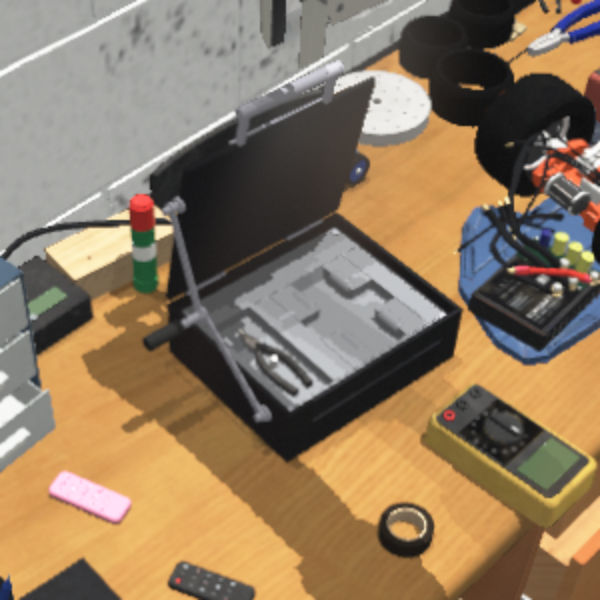

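The lid leans open. The grip is at about crop (168,333), full-frame (304,196), within 3 px of the prediction, and the stay is short of straight. The insert and cutout are clear. Next I take the grip.

Run:
```python
from h import *
b=knee(1.38)
p=grip(b); ctrl.servo_line([p[0],p[1],.37],max_speed=.25)
ctrl.servo_line(p+[0,0,.04],max_speed=.25)
hit=ctrl.servo_line(p,threshold=6); print(hit); st()
if not hit:
    ctrl.move_gripper(0,effort=20); st(); print(p)
```

```text
False
t 10.89 [0.6198 0.0462 0.1231] F [-0.1  0.4  0.2] gap 0.401 gf 0.0
t 11.38 [0.6199 0.0462 0.123 ] F [ 0.9 -0.   1.3] gap 0.163 gf 20.0
[0.61923581 0.04611027 0.12228893]
```

Run:
```python
from h import *
b=knee(1.38)
for x in np.linspace(b,.88,4)[1:]: ctrl.servo_line(grip(x),max_speed=.08); st()
for x in (.91,.94,.97):
    h=ctrl.servo_line(grip(x),max_speed=.05,threshold=20); st()
    if h: print('hit',x);break
p=ctrl.read_eef_pos(); q=RC.T@(p-OFF-C); print('angle',np.arctan2(q[2]-.049,q[0]+.065),np.hypot(q[2]-.049,q[0]+.065))
```

```text
t 11.65 [0.6145 0.0468 0.1302] F [1.6 0.4 1.7] gap 0.165 gf 20.0
t 11.92 [0.6086 0.0474 0.137 ] F [ 3.9 -0.1  2.5] gap 0.161 gf 20.0
t 12.18 [0.6024 0.0482 0.1432] F [ 4.6 -0.4  3.4] gap 0.163 gf 20.0
t 12.43 [0.6    0.0485 0.1454] F [ 6.  -0.5  3.8] gap 0.166 gf 20.0
t 12.68 [0.5975 0.0488 0.1476] F [ 5.5 -0.2  3.9] gap 0.166 gf 20.0
t 12.93 [0.5949 0.0491 0.1497] F [ 6.6 -1.1  5.3] gap 0.164 gf 20.0
angle 0.956212092124087 0.11964302854672035
```

Run:
```python
from h import *
for x in (1.0,1.03,1.06):
    h=ctrl.servo_line(grip(x),max_speed=.04,threshold=15); st()
    if h or np.linalg.norm(ctrl.read_force())>15: print('hit',x);break
p=ctrl.read_eef_pos(); q=RC.T@(p-OFF-C); print('angle',np.arctan2(q[2]-.049,q[0]+.065),np.hypot(q[2]-.049,q[0]+.065))
c=ctrl.capture("scene"); cv2.imwrite("pics/s2.png",cv2.resize(c["pixels"][50:270,230:450],None,fx=2.7,fy=2.7))
```

```text
t 13.18 [0.5942 0.0491 0.1504] F [13.5  0.6 -4.7] gap 0.160 gf 20.0
t 13.43 [0.5939 0.0491 0.1508] F [ 20.3  -0.1 -16.9] gap 0.170 gf 20.0
hit 1.03
angle 0.9676417003399183 0.11991039141943262
```

Run:
```python
from h import *
ctrl.servo_line(grip(.975),max_speed=.05); st()
ctrl.move_gripper(.4); st()
p=grip(.975); ctrl.servo_line(p+[0,0,.08]); ctrl.servo_line([p[0]-.05,p[1]+.1,.25],max_speed=.25)
c=ctrl.capture("scene"); cv2.imwrite("pics/s2.png",cv2.resize(c["pixels"][50:270,230:450],None,fx=2.7,fy=2.7))
print(proj(c,np.array([w(-.065+.117*np.cos(b),.175,.049+.117*np.sin(b)) for b in (.80,.85,.9,.95)]+[w(.1-.24*np.cos(1.45),0,.079+.24*np.sin(1.45))])))
st()
```

```text
t 13.76 [0.5948 0.0491 0.15  ] F [ 5.6 -0.9  7.1] gap 0.166 gf 20.0
t 14.35 [0.5908 0.0493 0.1484] F [-0.7 -0.2 -0.3] gap 0.400 gf 0.0
[[304.74761115 196.7522848 ]
 [306.01916068 196.56552004]
 [307.36566122 196.51385857]
 [308.78446987 196.59921618]
 [359.02389302  70.42131188]]
t 15.69 [0.5422 0.1466 0.249 ] F [ 1.3 -0.3 -0.1] gap 0.401 gf 0.0
```

View pics/s2.png

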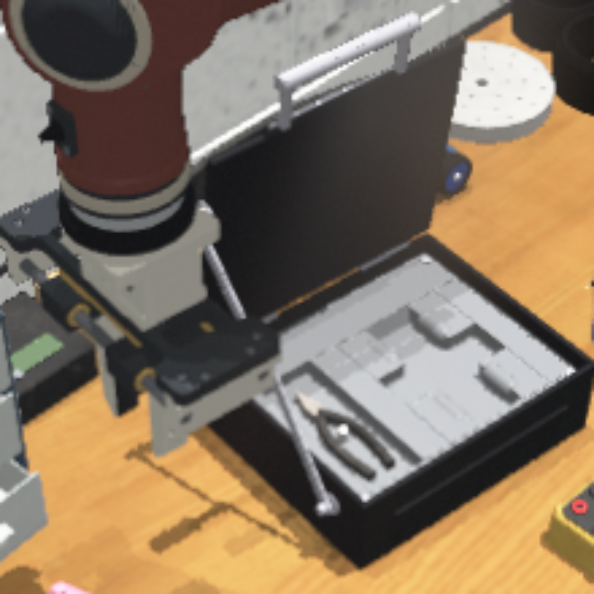

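The gripper hides the knee here, so I'll check the lock in the next picture. The lid stands fully up, and the stop was felt at about 0.97 rad. On to the remote.

Run:
```python
from h import *
a=-1.519+np.pi/2
P=np.array([.3654,.2802,.026])
ctrl.movep(P+[0,0,.10],down(a)); ctrl.move_gripper(.75)
c=ctrl.capture("scene"); im=c["pixels"]
cv2.imwrite("pics/s3.png",cv2.resize(im[50:250,250:450],None,fx=3,fy=3)); st()
h=ctrl.servo_line(P,threshold=6); print(h); st()
if not h: ctrl.move_gripper(0,effort=40); st()
```

```text
t 17.46 [0.3654 0.2802 0.126 ] F [ 0.5 -0.4  0.6] gap 0.751 gf 0.0
False
t 18.27 [0.3656 0.2806 0.0264] F [-0.4 -0.1  0.7] gap 0.752 gf 0.0
t 18.85 [0.3657 0.2803 0.0264] F [ 0.3 -0.8  3.4] gap 0.446 gf 40.0
```

View pics/s3.png

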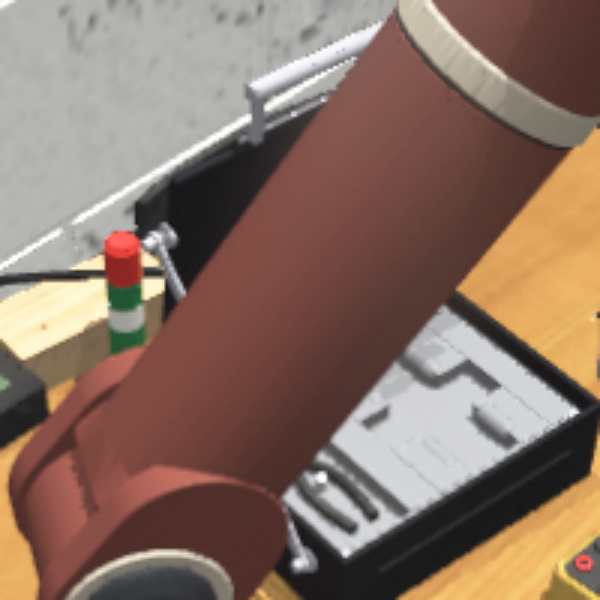

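The forearm hides the knee again. The remote is in the gripper, with a gap of 41.5 mm. I lift it, stop in front of the case, and look from both cameras at the knee and the cutout.

Run:
```python
from h import *
p=ctrl.read_eef_pos()
ctrl.servo_line([p[0],p[1],.24],max_speed=.25)
ctrl.movep(w(-.15,-.035,.24),RY2); st(); print(ctrl.read_joint_pos().round(2))
s=ctrl.capture("scene")["pixels"]; t=ctrl.capture("top"); tp=t["pixels"]
a=cv2.resize(s[60:260,270:400],(390,600),interpolation=cv2.INTER_CUBIC)
b=cv2.resize(tp[150:280,350:490],(0,0),fx=2.9,fy=2.9,interpolation=cv2.INTER_CUBIC)
b=cv2.copyMakeBorder(b,0,600-b.shape[0],0,0,cv2.BORDER_CONSTANT)
cv2.imwrite("pics/s4.png",np.hstack([a,b])[:,:800]); print(b.shape)
cv2.imwrite("pics/top4.png",tp)
```

```text
t 21.44 [ 0.418  -0.1456  0.2399] F [-0.5  0.1 -0.6] gap 0.448 gf 40.0
[ 0.24  0.3   0.06  1.99 -0.03  0.85 -1.37]
(600, 406, 3)
```

View pics/s4.png

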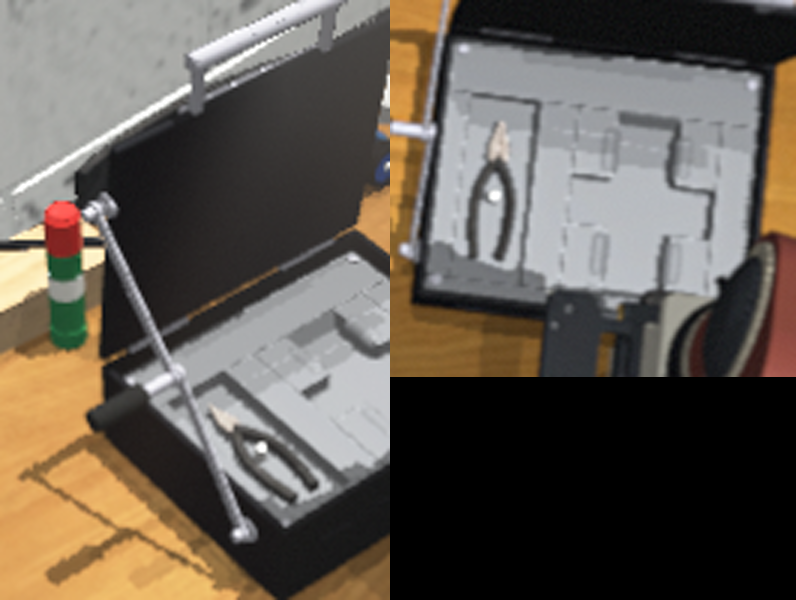

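The stay runs from pivot (100,208) through knee (178,376) to foot (243,534). The knee lies about 4 px forward of the straight line, so it is past straight and locked. I check the cutout's side-to-side alignment with an overlay of the predicted outline.

Run:
```python
from h import *
t=ctrl.capture("top"); im=t["pixels"]; k=7; x0,y0=400,178
b=cv2.resize(im[y0:y0+80,x0:x0+100],None,fx=k,fy=k,interpolation=cv2.INTER_CUBIC)
def poly(P,col):
    q=proj(t,np.array(P)); q=((q+.5-[x0,y0])*k-.5).round().astype(int)
    cv2.polylines(b,[q.reshape(-1,1,2)],False,col,1)
for s in(1,-1):
    poly([w(-.014-.067,-.035+s*.023,.06),w(-.014+.067,-.035+s*.023,.06)],(0,0,255))
    poly([w(-.014-.018,-.035+s*.023,.06),w(-.014-.018,-.035+s*.053,.06),w(-.014+.018,-.035+s*.053,.06),w(-.014+.018,-.035+s*.023,.06)],(0,255,0))
    poly([w(-.014+s*.067,-.058,.06),w(-.014+s*.067,-.012,.06)],(0,0,255))
cv2.imwrite("pics/s5.png",b); print(b.shape)
```

```text
(560, 700, 3)
```

View pics/s5.png

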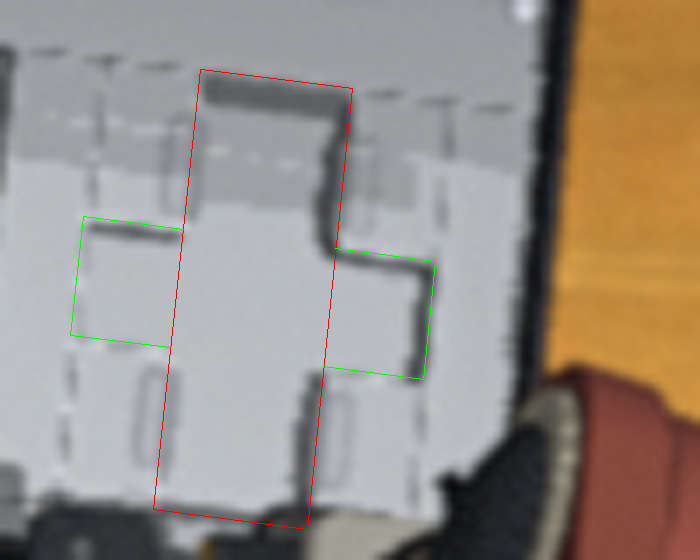

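The outline agrees to about 1 mm: rear edge near (275,80), notch corners (90,225) and (434,263). I insert and press.

Run:
```python
from h import *
cz=lambda z:w(-.014,-.0355,z)
ctrl.servo_line(cz(.24),max_speed=.2); ctrl.servo_line(cz(.10),max_speed=.15); st()
h=ctrl.servo_line(cz(.080),max_speed=.04,threshold=3); print(h); st()
h=ctrl.servo_line(cz(.0715),max_speed=.03,threshold=22); print(h); st()
```

```text
t 23.51 [ 0.5532 -0.1634  0.101 ] F [ 0.6  0.6 -1.1] gap 0.444 gf 40.0
True
t 23.95 [ 0.5525 -0.1642  0.0828] F [ 0.3 -2.  -1. ] gap 0.447 gf 40.0
False
t 24.50 [ 0.5526 -0.1639  0.0723] F [-1.8 -1.8  8.5] gap 0.445 gf 40.0
```

Run:
```python
from h import *
cz=lambda z:w(-.014,-.0355,z)
ctrl.move_gripper(.58); st()
ctrl.servo_line(cz(.12),max_speed=.12); ctrl.move_gripper(0,effort=10); ctrl.servo_line(cz(.088),max_speed=.12); st()
h=ctrl.servo_line(cz(.076),max_speed=.03,threshold=11); print(h); st()
ctrl.servo_line(cz(.24),max_speed=.25); st()
q=grip(.95); ctrl.move_gripper(.4)
# retreat forward, then toward grip (outside left)
ctrl.servo_line(w(-.13,-.0355,.24),max_speed=.25)
c=ctrl.capture("top"); cv2.imwrite("pics/top6.png",c["pixels"]); s=ctrl.capture("scene")["pixels"]
b=cv2.resize(c["pixels"][165:275,355:490],(400,326),interpolation=cv2.INTER_CUBIC); a=cv2.resize(s[60:260,270:400],(390,600))
cv2.imwrite("pics/s6.png",np.hstack([a,cv2.copyMakeBorder(b,0,274,0,0,cv2.BORDER_CONSTANT)])); st()
```

```text
t 24.97 [ 0.5524 -0.1628  0.0711] F [ 0.  -0.3 -0.5] gap 0.578 gf 0.0
t 26.91 [ 0.5523 -0.1632  0.0877] F [0.5 1.3 1.2] gap 0.002 gf 0.0
True
t 27.25 [ 0.5535 -0.1634  0.0809] F [-1.1  0.2  4.4] gap 0.003 gf 2.2
t 28.04 [ 0.5515 -0.1628  0.2386] F [-0.4  0.1  0.1] gap 0.006 gf 0.0
t 29.53 [ 0.4395 -0.1502  0.2403] F [ 0.2 -0.2 -1.1] gap 0.402 gf 0.0
```

View pics/s6.png

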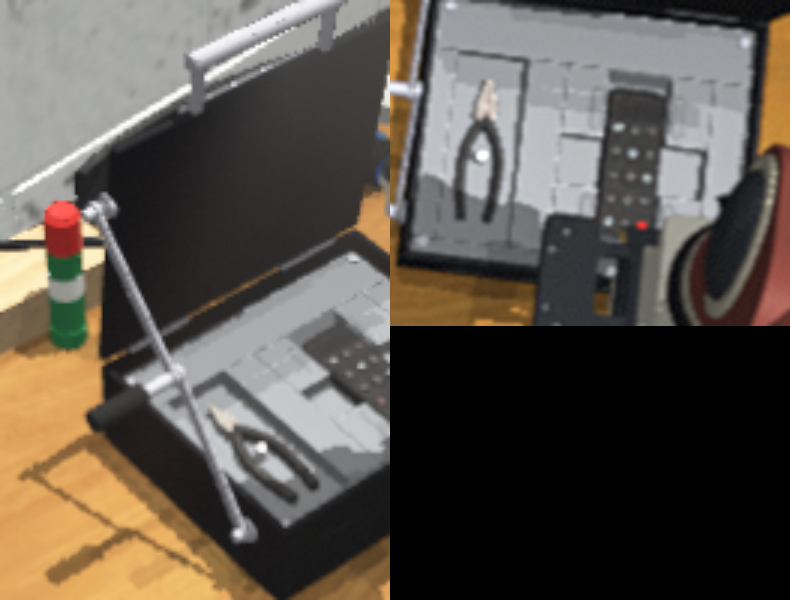

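The remote lies flat in its cutout in the right panel, around (635,155), and its top was touched at about 59 mm, so it is home. The stay is still locked. Now I break the knee.

Run:
```python
from h import *
p=grip(.945)
ctrl.movep(w(-.12,.20,.26),RX); ctrl.servo_line(p+[0,0,.08],max_speed=.25)
h=ctrl.servo_line(p,threshold=6,max_speed=.12); print(h); st()
if not h:
    ctrl.move_gripper(0,effort=20); st()
    for b in (.88,.82,.75,.68,.61,.561):
        h=ctrl.servo_line(grip(b),max_speed=.06,threshold=25); st()
        if h: print('hit',b);break
```

```text
False
t 31.96 [0.5949 0.0493 0.1478] F [0.2 0.3 0.3] gap 0.401 gf 0.0
t 32.45 [0.5948 0.0489 0.1472] F [1.2 0.3 1.6] gap 0.168 gf 20.0
t 32.73 [0.601  0.0482 0.142 ] F [0.9 0.1 1.6] gap 0.166 gf 20.0
t 32.99 [0.606  0.0477 0.1372] F [0.1 0.2 1.7] gap 0.166 gf 20.0
t 33.27 [0.6115 0.047  0.1311] F [ 1.   0.5 -0.4] gap 0.166 gf 20.0
t 33.56 [0.6166 0.0465 0.1248] F [-0.2  0.7 -0.9] gap 0.168 gf 20.0
t 33.84 [0.6213 0.0459 0.1181] F [-0.6  0.3 -2.3] gap 0.168 gf 20.0
t 34.09 [0.6244 0.0455 0.1134] F [-0.2  0.4 -2.3] gap 0.164 gf 20.0
```

Run:
```python
from h import *
ctrl.move_gripper(.4); ctrl.dwell(.2)
p=ctrl.read_eef_pos()
ctrl.servo_line([p[0],p[1],.38],max_speed=.25)
ctrl.move_gripper(.52)
g=bar(1.3); ctrl.servo_line([g[0],g[1],.38],max_speed=.25); st()
h=ctrl.servo_line(g,threshold=5,max_speed=.1); print(h,g); st()
if not h: ctrl.move_gripper(0,effort=10); st()
```

```text
t 37.42 [ 0.6063 -0.1313  0.3801] F [ 0.4  1.5 -0.8] gap 0.520 gf 0.0
False [ 0.60606993 -0.13355461  0.31325396]
t 38.23 [ 0.6066 -0.1331  0.314 ] F [-1.2  0.4  0.4] gap 0.521 gf 0.0
t 38.88 [ 0.6062 -0.1336  0.3133] F [1.1 0.5 0.5] gap 0.149 gf 10.0
```

Run:
```python
from h import *
for t in np.linspace(1.3,.12,9)[1:]:
    ctrl.servo_line(bar(t),max_speed=.12)
    if ctrl.read_finger_gap()<.12: print('lost',t);break
st()
for t in (.06,.02,-.01):
    h=ctrl.servo_line(bar(t),max_speed=.03,threshold=12); st()
    if h: print('hit',t);break
```

```text
t 42.42 [ 0.4337 -0.1138  0.1112] F [ 1.8  1.1 -3.1] gap 0.144 gf 10.0
t 43.05 [ 0.4323 -0.1137  0.0963] F [ 1.3  1.4 -2.7] gap 0.144 gf 10.0
t 43.52 [ 0.4318 -0.1136  0.0866] F [ 3.2  1.  -2.2] gap 0.147 gf 10.0
t 43.82 [ 0.4318 -0.1137  0.08  ] F [-0.5  0.3  3. ] gap 0.141 gf 10.0
hit -0.01
```

Run:
```python
from h import *
ctrl.move_gripper(.33); ctrl.dwell(.2); st()
p=ctrl.read_eef_pos(); ctrl.servo_line([p[0],p[1],.25],max_speed=.15)
ctrl.servo_line([.43,-.45,.25],max_speed=.3)
a=cv2.imread("pics/top0.png").astype(int); b=ctrl.capture("top")["pixels"].astype(int)
d=np.abs(a-b).max(2)
for n,(y0,y1,x0,x1) in dict(case=(155,285,325,490),box=(222,264,203,255),small=(258,300,268,298),rem=(295,322,195,255)).items():
    print(n,(d[y0:y1,x0:x1]>30).mean().round(4))
s0=cv2.imread("pics/scene0.png").astype(int); s=ctrl.capture("scene")["pixels"].astype(int); e=np.abs(s0-s).max(2)
print('scene case',(e[135:255,285:455]>30).mean()); st()
```

```text
t 44.55 [ 0.4335 -0.1129  0.0801] F [-0.1  0.2 -0.2] gap 0.329 gf 0.0
case 0.0377
box 0.0
small 0.0
rem 0.6716
scene case 0.02014705882352941
t 47.21 [ 0.4308 -0.4481  0.2503] F [ 0.5  0.4 -0.2] gap 0.330 gf 0.0
```

Run:
```python
from h import *
for n,(y0,y1,x0,x1) in dict(top=(150,290,325,490),scene=(135,255,285,455)).items():
    a=cv2.imread(f"pics/{n}0.png").astype(int); b=ctrl.capture(n)["pixels"].astype(int)
    d=(np.abs(a-b).max(2)>30)[y0:y1,x0:x1].astype(np.uint8)
    _,_,st_,_=cv2.connectedComponentsWithStats(d,connectivity=8)
    print(n,[(r+[x0,y0,0,0,0]).tolist() for r in st_[1:] if r[4]>12])
    sh=cv2.phaseCorrelate(a[240:285,380:450].mean(2) if n=='top' else a[185:235,375:450].mean(2), b[240:285,380:450].mean(2) if n=='top' else b[185:235,375:450].mean(2)); print(sh)
```

```text
top [[446, 235, 44, 55, 996]]
((-0.026054604010496973, 0.5260243996895078), 0.9877273488061004)
scene [[439, 155, 11, 11, 83], [437, 169, 18, 56, 325]]
((0.4319823515780925, 0.02554415300402013), 0.986392074927985)
```

```bash
python3 -c "
from h import *
print(ctrl.sign_off()); st()"
```

```text
the job is handed in; nothing more can be done
None
the job is handed in; nothing more can be done
```

The job is handed in at about 47 s of the 72 s allowed: the remote is pressed home in its cutout, the stay was locked and later broken, the lid was lowered by hand until shut, and the flat black box was not moved.

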